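# Sweep spent cartridges into the waste tray under a splash shield

## Robot

A 6-joint arm with a two-finger parallel gripper is mounted at the origin on the work surface. World frame = base frame: x ahead of the robot, y to its left, z up, the work surface at z = 0. Lengths are in m, angles in rad, forces in N, time in s.
With the tool pointing down it reaches from about 0.35 to 1 m from the base axis. Payload 7.1 kg.
Tool frame: the origin (TCP) lies on the centre line of the jaws, within the pads' length; the fingertips stand 19 mm ahead of it and the grasp point (between the pads) is the TCP; y points along the fingers, x is the direction in which the jaws open and shut, and the axes are right-handed (so a half turn about y gives the same grasp; the last joint's range is limited). The gripper opens to 85 mm and grips with 20 to 120 N. Pads are 22 mm wide; open, the fingers measure 114 mm over their backs; the gripper's body (76 mm by 85 mm) begins 54 mm behind the grasp point. The pads swing forward as they close: fully open they stand 13 mm farther back than shut.
Start: joints at [-1.278, 0.423, 1.63, -0, 1.089, -0.019], TCP at [0.192, -0.595, 0.25] pointing down, gripper open.
Joint ranges: [-3, 3], [-0.9, 2.11], [0.09, 2.58], [-1.31, 4.45], [0.11, 2.69], [-2.54, 2.54]. Speed limits (rad/s): [2.39, 2.39, 3.01, 3.14, 3.14, 3.14].

## Interface

Orientations are given as a unit quaternion [x, y, z, w].
In Python, from station import env, optics, job_done gives the robot as it stands.
- The arm moves only by the tool play_rows, never from a script. Its argument "plan" is a list of rows, each an object of numbers: "tx", "ty", "tz": the shift along the world's x, y, z in units of 40 mm (1.0 is 40 mm); "spin": the turn about the world's z in units of 5 degrees (1.0 is 5 degrees); "fingers": the opening in per cent of the stroke, from 0 (shut) to 100 (fully open). A call has exactly 8 rows; each row shifts and turns the pose as measured when the row begins; what a row does not reach is not made up. A row lasts 1/10 s, in which the tool goes at most 50 mm and 8.59 degrees, less where a joint would pass 70% of its speed; a pose out of reach is approached as far as the arm can. A call is refused whole if a number of a shift passes 1 or a number of a turn 1, either way. A call with a gripper value outside its range is refused whole. The fingers move at their own pace and stop on an object; the grip force is fixed at half the most. Time passes only in rows, so rows that do not move let the fingers close, or fill a call up. It gives the time, the measured TCP pose, the force and the opening at its end, in the units of the state.
- env.get_obs(): the state, without advancing time (a new reading comes with each control period).
- optics.grab_frame(name): name is "scene" or "top" or "wrist"; returns a dict with "img" (420x560x3 uint8, blue, green, red), "camera_matrix" (3x3 intrinsics, pixels), "distortion" ([k1, k2, p1, p2, k3] as OpenCV has them; the pictures are not rectified), "rvec" (rotation vector, rad) and "tvec" (3), from world to camera coordinates, as OpenCV has them. Camera axes: x right, y down, z forward; pixel columns grow to the right and rows downward; lengths in m; the calibration is good to about 2 mm. A picture is of the moment at which its call begins. There is no depth.
- job_done(): hands the job in, once; it reports no verdict.
The state is a dict: "time": time; "joints": joint angles; "qvel": joint speeds; "effort": joint torques, N m; "eef_pos": TCP position; "tool_rot": TCP orientation; "ft_force": force on the tool from outside, world axes, zero at the start; "wrist_torque": the same for the moment, N m; "grip_width": finger opening in m.
Only numpy, scipy, OpenCV 4.12 (cv2) and the standard library are available. Lean on these libraries where they do the work, as an engineer would, in place of code of your own. Each camera call takes 0.05 s, during which the arm holds its last target.

## Task

Take the green sweeper from its blue mat and push all four orange-capped cartridges into the yellow waste tray through its open side, past the ramp onto the flat floor, touching them only with the sweeper and leaning the hand back so as not to bump the glass shield above the mouth. Then stand the sweeper back on its mat, blade down, lengthwise along the mat and wholly on it, and let go. Leave the rack, the tip box and the bottle where they are.

Things in the scene. Friction and masses are not known exactly. Their poses are not given: they have to be found in the camera images.
- sweeper: Loose green sweeper, 0.3 kg, standing on its blade. Origin: middle of the blade plate's underside, z up. Plate 170 mm (x), 12 mm (y, centred), 40 mm high; 8 mm thick end wings reach to y = -30 mm, so the hollow pushing face looks to -y, 154 mm wide. A low heel, 12 mm high, reaches to y = +28 mm. Its white handle leans 35 deg from vertical to +y (trailing side), top end 125 mm up.
- sweeper_grip (a point): Point in the middle of the sweeper's flat-sided handle (26 mm wide along the sweeper's x, 24 mm deep) where to grip it across the 26 mm: 43 mm to +y of the sweeper's origin and 96 mm above it. The handle goes on 35 mm past this point, up its 35 deg slope.
- mat: Fixed blue parking mat, 220 mm (x) by 120 mm (y), 3 mm thick, at the left end of the lane, which runs along the tray's y. Origin: centre of its underside. The sweeper starts on it, within 12 mm of its middle along each axis, its pushing face to the tray.
- tray: Fixed yellow waste tray at the right end of the lane, 220 mm (x) by 210 mm (y). Origin: centre of its underside. 5 mm walls, 45 mm high, on three sides; the side at y = +105 mm is open (mouth 210 mm wide) and looks along the lane to the mat. Floor 4 mm thick; a ramp rises to it from the bench over the first 40 mm inside the mouth.
- shield: Fixed glass splash shield; its origin and axes are the tray's. A rail along x crosses the lane above the tray's mouth, at y = +76 to +100 mm, 215 to 239 mm above the bench, x = -140 to +200 mm, with a clear pane on it up to 328 mm; a 340 mm post at x = +185 mm. With the blade pushed in under it, an upright hand would hit the rail: lean it back away from the tray (about 35 deg, along the handle).
- cartridge1: Loose spent cartridge lying on the bench between mat and tray, about 35 g: white box body 48 mm long (x), 32 mm wide, 26 mm high, with an orange cap 24 mm across on the +x end, 66 mm long over all. Origin: middle of its length, on the underside.
- cartridge2: Another cartridge like cartridge1.
- cartridge3: Another cartridge like cartridge1.
- cartridge4: Another cartridge like cartridge1.
- tube_rack: Bystander: blue rack with six orange-capped tubes, 60 x 110 x 72 mm, loose, beyond the lane. Origin: centre of its underside.
- tip_box: Bystander: clear box with a red lid, 72 x 112 x 54 mm, loose, beyond the lane. Origin: centre of its underside.
- reagent_bottle: Bystander: amber jar with a blue cap, 60 mm across, 90 mm high, loose, left of the mat. Origin: centre of its underside.
Mind the look-alikes: they are no part of the job. Leave any brown look-alike of the cartridge1 alone. Several things look just like the sweeper: the one meant starts farthest from the robot's base.

How it is judged:
By the outcome, as a careful person would: the job done as asked, in the order asked, and still so for the second after the job is handed in, with the robot touching nothing.
It also fails if it takes over 58 s, if anything falls off the work surface, if the arm or the gripper's body presses on something with over 40 N, if the wrist force passes 120 N, or if a joint passes its speed limit or range.

## Working session

There is one attempt and no reset: what is moved stays moved. The work goes in short steps, Python scripts to look and compute and a tool call to move; the robot and the scene stay as the last step left them, time stands still between calls to the robot, and variables do not carry over. Pictures are saved under pics/ and viewed, and the job is handed in when it is done.

Besides the shell and the picture viewer there is one more tool, called after ">>>" as name([rows], argument=value, ...), one row to a line, values as JSON. play_rows: Moves the arm, as the interface text tells. Its arguments: {"type":"object","properties":{"plan":{"type":"array","items":{"type":"object","properties":{"tx":{"type":"number"},"ty":{"type":"number"},"tz":{"type":"number"},"spin":{"type":"number"},"fingers":{"type":"number"}}}}},"required":["plan"]}

```bash
mkdir -p pics; ls
python3 - <<'E'
from station import env, optics
import cv2,pickle
o=env.get_obs();print({k:o[k] for k in('time','eef_pos','tool_rot','joints','grip_width')})
F={}
for n in('scene','top','wrist'):
    f=optics.grab_frame(n);F[n]=f;cv2.imwrite(f'pics/{n}0.png',f['img']);print(n,f['camera_matrix'].tolist(),f['distortion'],f['rvec'],f['tvec'])
pickle.dump(F,open('f0.pkl','wb'))
E
```

```text
pics
{'time': 0.0, 'eef_pos': array([ 0.19158712, -0.59435992,  0.24955328]), 'tool_rot': array([-0.57123896,  0.41674784, -0.41586957,  0.57189141]), 'joints': array([-1.27802090e+00,  4.23825217e-01,  1.63069548e+00, -1.67364439e-05,
        1.08861917e+00, -1.89910421e-02]), 'grip_width': 0.0852510742725097}
scene [[495.32562401842057, 0.0, 272.23232844928583], [0.0, 495.32562401842057, 205.74621615679592], [0.0, 0.0, 1.0]] [-0.14320667  0.          0.          0.          0.        ] [ 0.89064541  2.51734115 -1.10763124] [ 0.38400515 -0.18905969  1.39868913]
top [[403.9787040813148, 0.0, 277.8707612717595], [0.0, 403.9787040813148, 208.45551285360386], [0.0, 0.0, 1.0]] [-0.06443864  0.          0.          0.          0.        ] [ 2.13710516 -2.11783301  0.19445468] [0.04158161 0.53451263 0.95873613]
wrist [[322.1392865151563, 0.0, 279.10673406096885], [0.0, 322.1392865151563, 208.33335181694673], [0.0, 0.0, 1.0]] [-0.06420477  0.          0.          0.          0.        ] [-2.32999899  1.69645401  0.26482   ] [-0.6230984  -0.03896652  0.37943826]
```

View pics/scene0.png

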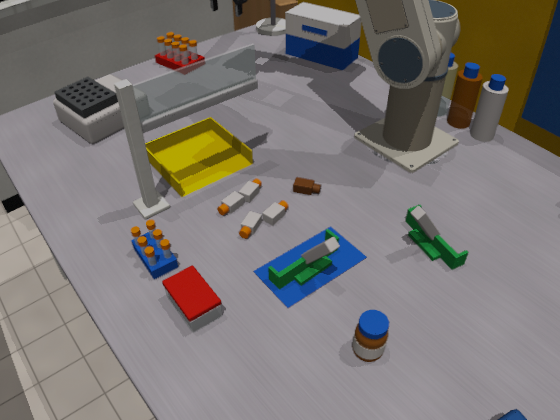

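View pics/top0.png

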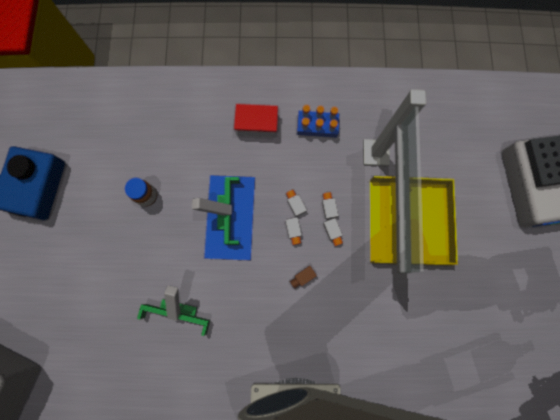

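View pics/wrist0.png

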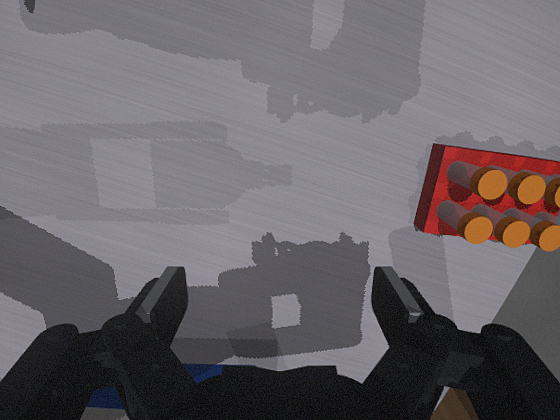

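```bash
cat > h.py <<'E'
import numpy as np,cv2,pickle
from scipy.spatial.transform import Rotation as R
def p2w(f,uv,z):
    uv=np.array(uv,float).reshape(-1,1,2)
    n=cv2.undistortPoints(uv,f['camera_matrix'],f['distortion']).reshape(-1,2)
    Rm=cv2.Rodrigues(f['rvec'])[0];t=np.array(f['tvec']).ravel()
    c=-Rm.T@t; d=np.c_[n,np.ones(len(n))]@Rm
    s=(z-c[2])/d[:,2]; return c+d*s[:,None]
def w2p(f,P):
    return cv2.projectPoints(np.array(P,float).reshape(-1,1,3),f['rvec'],f['tvec'],f['camera_matrix'],f['distortion'])[0].reshape(-1,2)
def crop(img,u0,v0,u1,v1,s,name):
    c=cv2.resize(img[v0:v1,u0:u1],None,fx=s,fy=s,interpolation=cv2.INTER_CUBIC);cv2.imwrite('pics/'+name,c)
def axes(o):
    return R.from_quat(o['tool_rot']).as_matrix()
E
python3 - <<'E'
from h import *
from station import env
F=pickle.load(open('f0.pkl','rb'));f=F['top']
print(axes(env.get_obs()).round(3))
crop(f['img'],180,160,460,280,2.85,'c1.png')
crop(F['scene']['img'],190,140,420,300,3.4,'c2.png')
for n,uv,z in [('matc',[(211,176),(255,177),(250,260),(205,258)],.003),('tray',[(370,178),(455,179),(457,265),(369,267)],.045),('decoy',[(172,320)],0),('base',[(295,385)],0),('greybox',[(505,140),(540,225)],.08),('rack',[(299,110),(340,135)],.0),('railend',[(403,270),(403,105)],.227)]:
    print(n,p2w(f,uv,z).round(3).tolist())
for n,uv,z in [('redrack',[(180,60)],.0),('cooler',[(322,60)],0),('glass',[(258,88),(130,125)],0)]: print(n,p2w(F['scene'],uv,z).round(3).tolist())
for n in F:
    Rm=cv2.Rodrigues(F[n]['rvec'])[0];print(n,(-Rm.T@np.array(F[n]['tvec']).ravel()).round(3))
E
```

```text
[[ 0.307 -0.     0.952]
 [-0.952  0.001  0.307]
 [-0.001 -1.     0.   ]]
matc [[0.628, 0.224, 0.003], [0.626, 0.108, 0.003], [0.408, 0.116, 0.003], [0.412, 0.232, 0.003]]
tray [[0.616, -0.188, 0.045], [0.616, -0.408, 0.045], [0.397, -0.398, 0.045], [0.391, -0.178, 0.045]]
decoy [[0.256, 0.31, 0.0]]
base [[0.104, 0.001, 0.0]]
greybox [[0.712, -0.532, 0.08], [0.493, -0.601, 0.08]]
rack [[0.819, -0.009, 0.0], [0.747, -0.121, 0.0]]
railend [[0.378, -0.205, 0.227], [0.732, -0.223, 0.227]]
redrack [[0.239, -0.861, 0.0]]
cooler [[-0.154, -0.52, 0.0]]
glass [[0.148, -0.505, 0.0], [0.578, -0.584, 0.0]]
scene [1.009 0.672 0.818]
top [0.353 0.047 1.039]
wrist [ 0.265 -0.57   0.372]
```

>>> play_rows([
  {"tz":1,"spin":1,"fingers":100},
  {"tz":1,"spin":1,"fingers":100},
  {"tz":1,"tx":0.5,"spin":1,"fingers":100},
  {"tz":0.8,"tx":0.8,"ty":0.2,"spin":1,"fingers":100},
  {"tz":0.5,"tx":1,"ty":0.3,"spin":1,"fingers":100},
  {"tx":1,"ty":0.3,"spin":1,"fingers":100},
  {"tx":1,"ty":0.3,"spin":1,"fingers":100},
  {"tx":1,"ty":0.3,"spin":1,"fingers":100},
])

```text
validation failed for argument at $.pl...
```

View pics/c1.png

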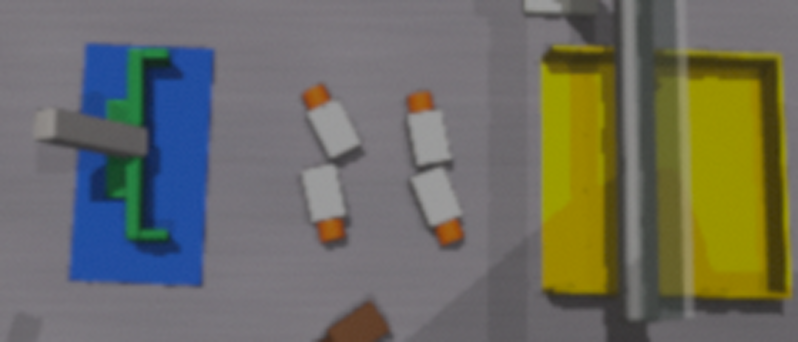

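View pics/c2.png

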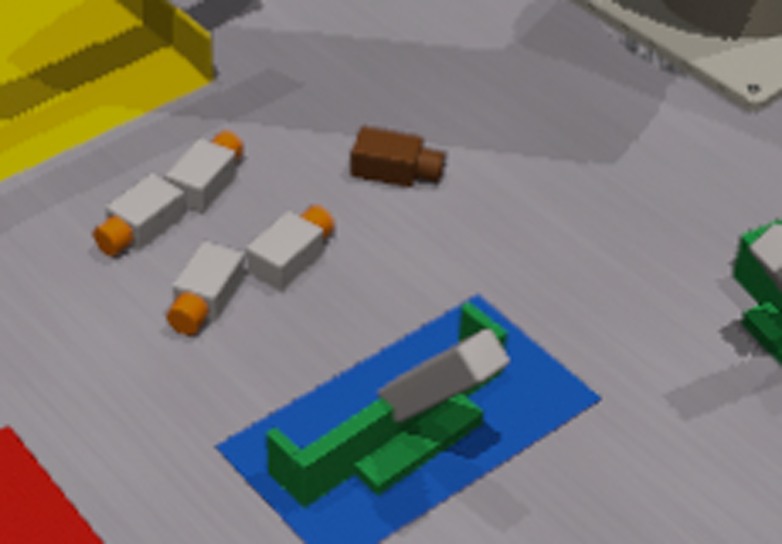

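The crops show two look-alike sweepers: one on the mat (top view ~(225,210)) and a closer one at ~(175,315). The one on the mat is farther from the base, so it's the one meant. The four cartridges lie at ~(296,204), (294,230), (331,208) and (333,232). The brown block at (303,277) is the decoy.

>>> play_rows([
  {"tx":0,"ty":0,"tz":1,"spin":1,"fingers":100},
  {"tx":0,"ty":0,"tz":1,"spin":1,"fingers":100},
  {"tx":0.5,"ty":0,"tz":1,"spin":1,"fingers":100},
  {"tx":0.8,"ty":0.2,"tz":0.8,"spin":1,"fingers":100},
  {"tx":1,"ty":0.3,"tz":0.5,"spin":1,"fingers":100},
  {"tx":1,"ty":0.3,"tz":0,"spin":1,"fingers":100},
  {"tx":1,"ty":0.3,"tz":0,"spin":1,"fingers":100},
  {"tx":1,"ty":0.3,"tz":0,"spin":1,"fingers":100},
])

```text
time: 0.95
eef_pos: [0.4044, -0.535, 0.4267]
tool_rot: [0.681, -0.193, 0.187, -0.681]
ft_force: [-0.7, -1.1, 0.2]
grip_width: 0.0855
```

>>> play_rows([
  {"tx":1,"ty":0.2,"tz":0,"spin":1,"fingers":100},
  {"tx":1,"ty":0.2,"tz":0,"spin":1,"fingers":100},
  {"tx":1,"ty":0.2,"tz":0,"spin":1,"fingers":100},
  {"tx":1,"ty":0.2,"tz":0,"spin":1,"fingers":100},
  {"tx":1,"ty":0.2,"tz":0,"spin":1,"fingers":100},
  {"tx":1,"ty":0,"tz":0,"spin":1,"fingers":100},
  {"tx":1,"ty":0,"tz":0,"spin":1,"fingers":100},
  {"tx":0.8,"ty":0,"tz":0,"spin":1,"fingers":100},
])

```text
time: 1.75
eef_pos: [0.7295, -0.4881, 0.4237]
tool_rot: [0.704, 0.062, -0.07, -0.704]
ft_force: [0.8, -0.9, 0.6]
grip_width: 0.0854
```

>>> play_rows([
  {"tx":0.3,"ty":0,"tz":0,"spin":1,"fingers":100},
  {"tx":0.3,"ty":0,"tz":0,"spin":1,"fingers":100},
  {"tx":0.3,"ty":0,"tz":0,"spin":1,"fingers":100},
  {"tx":0.3,"ty":0,"tz":0,"spin":1,"fingers":100},
  {"tx":0.3,"ty":0,"tz":0,"spin":1,"fingers":100},
  {"tx":0.3,"ty":0,"tz":0,"spin":1,"fingers":100},
  {"tx":0.3,"ty":0,"tz":0,"spin":1,"fingers":100},
  {"tx":0.3,"ty":0,"tz":0,"spin":1,"fingers":100},
])

```text
time: 2.55
eef_pos: [0.8327, -0.4849, 0.4132]
tool_rot: [-0.633, -0.307, 0.32, 0.635]
ft_force: [-0.1, 0.2, 1.1]
grip_width: 0.0854
```

```bash
cat > s.py <<'E'
from h import *
from station import env
o=env.get_obs();A=axes(o)
print('t',round(o['time'],2),'p',o['eef_pos'].round(4),'q',o['joints'].round(3),'w',round(o['grip_width'],4),'F',o['ft_force'].round(1))
y=A[:,1];x=A[:,0]
print('toolaxis',y.round(3),'tilt',np.degrees(np.arccos(-y[2])).round(2),'tipaz',np.degrees(np.arctan2(y[1],y[0])).round(1),'jaw',x.round(3),'jawaz',np.degrees(np.arctan2(x[1],x[0])).round(1))
E
python3 s.py
```

```text
t 2.55 p [ 0.8327 -0.4849  0.4132] q [-0.535  1.041  0.17  -0.015  1.943 -1.461] w 0.0854 F [-0.1  0.2  1.1]
toolaxis [-0.018 -0.006 -1.   ] tilt 1.08 tipaz -161.9 jaw [ 0.606  0.796 -0.016] jawaz 52.7
```

>>> play_rows([
  {"tx":0.6,"ty":-0.35,"tz":0,"spin":1,"fingers":100},
  {"tx":0.6,"ty":-0.35,"tz":0,"spin":0.5,"fingers":100},
  {"tx":0.6,"ty":-0.35,"tz":0,"spin":0,"fingers":100},
  {"tx":0.6,"ty":-0.35,"tz":0,"spin":0,"fingers":100},
  {"tx":0.6,"ty":-0.35,"tz":0,"spin":0,"fingers":100},
  {"tx":0.6,"ty":-0.35,"tz":0,"spin":0,"fingers":100},
  {"tx":0.6,"ty":-0.35,"tz":0,"spin":0,"fingers":100},
  {"tx":0.6,"ty":-0.35,"tz":0,"spin":0,"fingers":100},
])

```text
time: 3.35
eef_pos: [0.8902, -0.5178, 0.3469]
tool_rot: [0.647, 0.371, -0.341, -0.572]
ft_force: [0.1, -0.6, 0.1]
grip_width: 0.0854
```

```bash
python3 s.py
```

```text
t 3.35 p [ 0.8902 -0.5178  0.3469] q [-0.535  1.151  0.087 -0.014  1.79  -1.596] w 0.0854 F [ 0.1 -0.6  0.1]
toolaxis [ 0.09  -0.07  -0.993] tilt 6.56 tipaz -37.6 jaw [ 0.492  0.87  -0.016] jawaz 60.5
```

>>> play_rows([
  {"tx":0.86,"ty":-0.5,"tz":0.4,"spin":0,"fingers":100},
  {"tx":0.86,"ty":-0.5,"tz":0.4,"spin":0,"fingers":100},
  {"tx":0.86,"ty":-0.5,"tz":0.4,"spin":0,"fingers":100},
  {"tx":0.86,"ty":-0.5,"tz":0.4,"spin":0,"fingers":100},
  {"tx":0.86,"ty":-0.5,"tz":0.4,"spin":0,"fingers":100},
  {"tx":0.86,"ty":-0.5,"tz":0.4,"spin":0,"fingers":100},
  {"tx":0.86,"ty":-0.5,"tz":0.4,"spin":0,"fingers":100},
  {"tx":0.86,"ty":-0.5,"tz":0.4,"spin":0,"fingers":100},
])

```text
time: 4.15
eef_pos: [0.9383, -0.5471, 0.3919]
tool_rot: [0.712, 0.408, -0.294, -0.49]
ft_force: [0.6, -0.3, -0.5]
grip_width: 0.0854
```

```bash
python3 s.py
```

```text
t 4.15 p [ 0.9383 -0.5471  0.3919] q [-0.536  1.121  0.087 -0.011  1.578 -1.596] w 0.0854 F [ 0.6 -0.3 -0.5]
toolaxis [ 0.293 -0.187 -0.938] tilt 20.35 tipaz -32.6 jaw [ 0.493  0.87  -0.019] jawaz 60.4
```

>>> play_rows([
  {"tx":0.86,"ty":-0.5,"tz":0.3,"spin":0,"fingers":100},
  {"tx":0.86,"ty":-0.5,"tz":0.3,"spin":0,"fingers":100},
  {"tx":0.86,"ty":-0.5,"tz":0.3,"spin":0,"fingers":100},
  {"tx":0.86,"ty":-0.5,"tz":0.3,"spin":0,"fingers":100},
  {"tx":0.86,"ty":-0.5,"tz":0.3,"spin":0,"fingers":100},
  {"tx":0.86,"ty":-0.5,"tz":0.3,"spin":0,"fingers":100},
  {"tx":0.86,"ty":-0.5,"tz":0.3,"spin":0,"fingers":100},
  {"tx":0.86,"ty":-0.5,"tz":0.3,"spin":0,"fingers":100},
])

```text
time: 4.95
eef_pos: [0.9933, -0.5797, 0.404]
tool_rot: [0.764, 0.438, -0.246, -0.404]
ft_force: [0.1, -0.2, 0.8]
grip_width: 0.0856
```

```bash
python3 s.py
```

```text
t 4.95 p [ 0.9933 -0.5797  0.404 ] q [-0.537  1.139  0.087 -0.008  1.329 -1.597] w 0.0856 F [ 0.1 -0.2  0.8]
toolaxis [ 0.472 -0.29  -0.833] tilt 33.61 tipaz -31.6 jaw [ 0.494  0.869 -0.022] jawaz 60.4
```

```bash
cat > fit.py <<'E'
from h import *
from scipy.optimize import minimize
def box(x0,x1,y0,y1,z0,z1): return np.array([[x,y,z] for x in(x0,x1) for y in(y0,y1) for z in(z0,z1)])/1000.
SW=[box(-85,85,-6,6,0,40),box(-85,-77,-30,-6,0,40),box(77,85,-30,-6,0,40),]
HEEL=box(-30,30,6,28,0,12)
def place(P,x,y,a,z=0):
    c,s=np.cos(a),np.sin(a); return P@np.array([[c,s,0],[-s,c,0],[0,0,1]])+[x,y,z]
def rend(f,boxes,p,z,S=3):
    m=np.zeros((420*S,560*S),np.uint8)
    for b in boxes:
        q=w2p(f,place(b,*p,z)); cv2.fillConvexPoly(m,cv2.convexHull(np.round(q*S+ (S-1)/2).astype(np.int32)),1)
    return m
def green(f):
    h=cv2.cvtColor(f['img'],cv2.COLOR_BGR2HSV);return cv2.inRange(h,(45,90,30),(80,255,255))>0
def fitsw(Fs,p0,z=.003,S=3):
    ms=[]
    for f in Fs:
        g=green(f).astype(np.uint8); roi=np.zeros_like(g); u,v=w2p(f,[p0[0],p0[1],.02])[0].astype(int); roi[max(0,v-60):v+60,max(0,u-60):u+60]=1
        ms.append(cv2.resize(g*roi,None,fx=S,fy=S,interpolation=cv2.INTER_NEAREST))
    def cost(p):
        c=0
        for f,m in zip(Fs,ms):
            r=rend(f,SW,p,z,S);h=rend(f,[HEEL],p,z,S)
            # heel is optional area; handle occludes
            c+=((m==1)&(r==0)&(h==0)).sum()+((m==0)&(r==1)).sum()
        return c/ S/S
    best=min((minimize(cost,np.array(p0)+d,method='Nelder-Mead',options=dict(initial_simplex=np.array(p0)+d+np.array([[0,0,0],[.008,0,0],[0,.008,0],[0,0,.06]]))) for d in(np.zeros(3),np.array([.004,-.004,.02]))),key=lambda r:r.fun)
    return best.x,best.fun
E
python3 - <<'E'
from fit import *
F=pickle.load(open('f0.pkl','rb'));f=F['top']
for Fs in([F['top']],[F['scene']],[F['top'],F['scene']]):
    x,c=fitsw(Fs,(.518,.166,-.035));print(x.round(4),np.degrees(x[2]).round(2),c)
k=lambda L:[(180+a/2.85,160+b/2.85) for a,b in L]
m=p2w(f,k([(86,43),(214,48),(203,287),(69,280)]),.003);print('mat',m.round(4).tolist(),m.mean(0).round(4))
t=p2w(f,k([(541,50),(781,52),(791,300),(541,298)]),.045);print('tray',t.round(4).tolist(),t.mean(0).round(4))
E
```

```text
[0.5339 0.178  0.0188] 1.08 234.66666666666666
[ 5.352e-01  1.778e-01 -4.000e-04] -0.02 611.1111111111111
[0.5342 0.1775 0.0034] 0.2 844.0
mat [[0.6307, 0.2267, 0.003], [0.6269, 0.1074, 0.003], [0.4063, 0.1131, 0.003], [0.4113, 0.2335, 0.003]] [0.5188 0.1702 0.003 ]
tray [[0.617, -0.1872, 0.045], [0.6179, -0.4061, 0.045], [0.3959, -0.3997, 0.045], [0.397, -0.1803, 0.045]] [ 0.5069 -0.2933  0.045 ]
```

Run:
```python
from fit import *
F=pickle.load(open('f0.pkl','rb'));f=F['top']
k=lambda L:[(180+(a+.5)/2.85-.5,160+(b+.5)/2.85-.5) for a,b in L]
print(p2w(f,k([(130,47),(128,241),(170,47),(168,241)]),.043).round(4).tolist())
ims=[]
for n,(u0,v0,u1,v1) in(('top',(190,160,270,270)),('scene',(250,210,380,310))):
    g=F[n]; S=5
    im=cv2.resize(g['img'],None,fx=S,fy=S,interpolation=cv2.INTER_CUBIC)
    for p,c in(((.527,.173,0.0),(255,0,255)),):
        for b in SW+[HEEL]:
            q=w2p(g,place(b,*p,.003));h=cv2.convexHull(np.round((q+.5)*S-.5).astype(np.int32));cv2.polylines(im,[h],True,c,1)
    im=im[v0*S:v1*S,u0*S:u1*S];ims.append(cv2.resize(im,(400,500) if n=='top' else (400,308)))
o=np.zeros((500,800,3),np.uint8);o[:,:400]=ims[0];o[:308,400:]=ims[1];cv2.imwrite('pics/ov1.png',o)
```

```text
[[0.6174, 0.1811, 0.043], [0.444, 0.1772, 0.043], [0.6177, 0.1453, 0.043], [0.4444, 0.1425, 0.043]]
```

View pics/ov1.png

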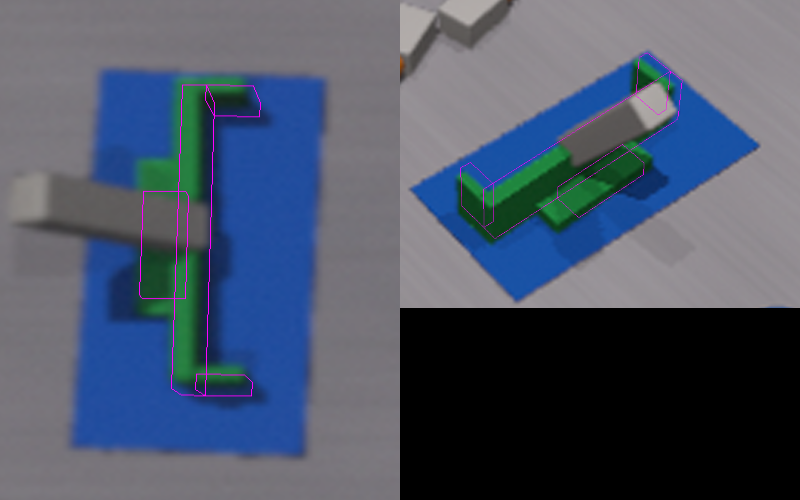

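```bash
python3 - <<'E'
import re
s=open('fit.py').read()
s=s.replace("HEEL=box(-30,30,6,28,0,12)","HEEL=box(-44,44,6,28,0,12)\n_u=np.array([0,np.sin(np.radians(35)),np.cos(np.radians(35))]);_g=np.array([0,.043,.096])\nHAND=np.array([_g+_u*l+np.array([a,0,0])+b*np.array([0,_u[2],-_u[1]]) for l in(-.07,.035) for a in(-.013,.013) for b in(-.012,.012)])")
s=s.replace("c+=((m==1)&(r==0)&(h==0)).sum()+((m==0)&(r==1)).sum()","d=rend(f,[HAND],p,z,S);r=r|h;c+=(((m==1)!=(r==1))&(d==0)).sum()")
s=s.replace("q*S+ (S-1)/2","(q+.5)*S-.5")
open('fit.py','w').write(s)
E
python3 - <<'E'
from fit import *
F=pickle.load(open('f0.pkl','rb'))
for Fs in([F['top']],[F['scene']],[F['top'],F['scene']]):
    x,c=fitsw(Fs,(.53,.174,.02));print(x.round(4),np.degrees(x[2]).round(2),c)
E
```

```text
[0.5315 0.1755 0.035 ] 2.0 154.88888888888889
[0.533  0.1741 0.0299] 1.71 140.44444444444443
[0.5332 0.1745 0.0346] 1.98 309.22222222222223
```

>>> play_rows([
  {"tx":-0.3,"ty":1,"tz":0.2,"spin":-1,"fingers":100},
  {"tx":-0.3,"ty":1,"tz":0.2,"spin":-1,"fingers":100},
  {"tx":-0.3,"ty":1,"tz":0.2,"spin":-1,"fingers":100},
  {"tx":-0.3,"ty":1,"tz":0,"spin":-1,"fingers":100},
  {"tx":-0.3,"ty":1,"tz":0,"spin":-1,"fingers":100},
  {"tx":-0.3,"ty":1,"tz":0,"spin":-1,"fingers":100},
  {"tx":-0.3,"ty":1,"tz":0,"spin":-1,"fingers":100},
  {"tx":-0.3,"ty":1,"tz":0,"spin":-1,"fingers":100},
])

```text
time: 5.75
eef_pos: [0.8941, -0.2688, 0.4112]
tool_rot: [0.869, 0.143, -0.087, -0.465]
ft_force: [0.7, 0.6, 0.0]
grip_width: 0.0855
```

```bash
python3 s.py
```

```text
t 5.75 p [ 0.8941 -0.2688  0.4112] q [-0.155  0.722  0.871 -0.538  1.302 -0.416] w 0.0855 F [0.7 0.6 0. ]
toolaxis [ 0.167 -0.526 -0.834] tilt 33.52 tipaz -72.4 jaw [ 0.944  0.329 -0.018] jawaz 19.2
```

>>> play_rows([
  {"tx":-0.3,"ty":1,"tz":0,"spin":-1,"fingers":100},
  {"tx":-0.3,"ty":1,"tz":0,"spin":-1,"fingers":100},
  {"tx":-0.5,"ty":1,"tz":0,"spin":-1,"fingers":100},
  {"tx":-0.7,"ty":1,"tz":0,"spin":-0.5,"fingers":100},
  {"tx":-0.7,"ty":1,"tz":0,"spin":0,"fingers":100},
  {"tx":-0.7,"ty":1,"tz":0,"spin":0,"fingers":100},
  {"tx":-0.7,"ty":1,"tz":-0.2,"spin":0,"fingers":100},
  {"tx":-0.7,"ty":1,"tz":-0.2,"spin":0,"fingers":100},
])

```text
time: 6.55
eef_pos: [0.7088, 0.0629, 0.3968]
tool_rot: [0.881, 0.009, -0.007, -0.473]
ft_force: [0.6, 0.3, -0.6]
grip_width: 0.0854
```

>>> play_rows([
  {"tx":-0.7,"ty":1,"tz":-0.3,"spin":0,"fingers":100},
  {"tx":-0.7,"ty":1,"tz":-0.3,"spin":0,"fingers":100},
  {"tx":-0.7,"ty":1,"tz":-0.5,"spin":0,"fingers":100},
  {"tx":-0.7,"ty":1,"tz":-0.5,"spin":0,"fingers":100},
  {"tx":-0.6,"ty":1,"tz":-0.5,"spin":0,"fingers":100},
  {"tx":-0.4,"ty":0.8,"tz":-0.3,"spin":0,"fingers":100},
  {"tx":0,"ty":0.4,"tz":0,"spin":0,"fingers":100},
  {"tx":0,"ty":0,"tz":0,"spin":0,"fingers":100},
])

```text
time: 7.35
eef_pos: [0.5567, 0.3142, 0.3048]
tool_rot: [0.878, 0.017, -0.005, -0.478]
ft_force: [0.4, 0.6, 0.2]
grip_width: 0.0853
```

```bash
python3 s.py
```

```text
t 7.35 p [0.5567 0.3142 0.3048] q [ 0.688  0.558  1.386 -0.45   1.569  0.744] w 0.0853 F [0.4 0.6 0.2]
toolaxis [ 0.025 -0.543 -0.839] tilt 32.93 tipaz -87.4 jaw [0.999 0.034 0.008] jawaz 1.9
```

>>> play_rows([
  {"tx":-0.2,"ty":-0.3,"tz":-0.8,"spin":0,"fingers":100},
  {"tx":-0.2,"ty":-0.3,"tz":-0.8,"spin":0,"fingers":100},
  {"tx":-0.2,"ty":-0.3,"tz":-0.8,"spin":0,"fingers":100},
  {"tx":-0.1,"ty":-0.2,"tz":-0.6,"spin":0,"fingers":100},
  {"tx":0,"ty":0,"tz":0,"spin":0,"fingers":100},
  {"tx":0,"ty":0,"tz":0,"spin":0,"fingers":100},
  {"tx":0,"ty":0,"tz":0,"spin":0,"fingers":100},
  {"tx":0,"ty":0,"tz":0,"spin":0,"fingers":100},
])

```text
time: 8.15
eef_pos: [0.5383, 0.2652, 0.1907]
tool_rot: [0.876, 0.019, 0.004, -0.482]
ft_force: [0.3, -0.1, -0.0]
grip_width: 0.0854
```

```bash
python3 s.py
python3 - <<'E'
from h import *
from station import optics
F={}
for n in('scene','wrist'):
    F[n]=f=optics.grab_frame(n)
crop(F['scene']['img'],220,160,420,360,3,'s1.png');cv2.imwrite('pics/w1.png',F['wrist']['img']);pickle.dump(F,open('f1.pkl','wb'))
E
```

```text
t 8.15 p [0.5383 0.2652 0.1907] q [ 0.649  0.61   1.581 -0.481  1.316  0.839] w 0.0854 F [ 0.3 -0.1 -0. ]
toolaxis [ 0.037 -0.534 -0.845] tilt 32.36 tipaz -86.1 jaw [0.999 0.028 0.025] jawaz 1.6
```

View pics/s1.png

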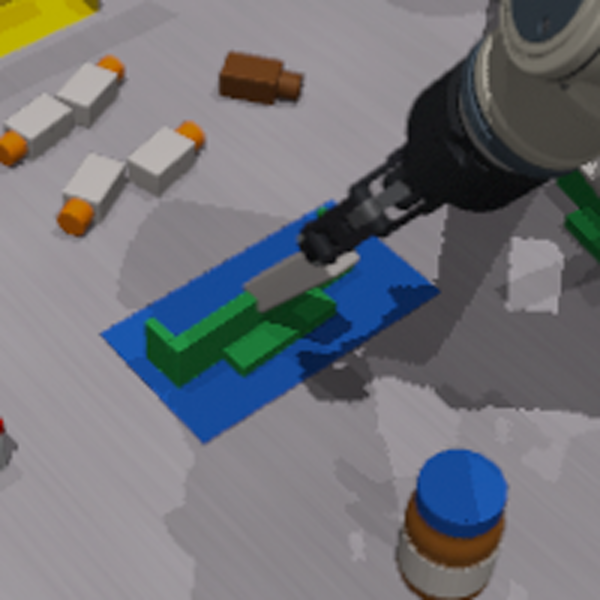

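View pics/w1.png

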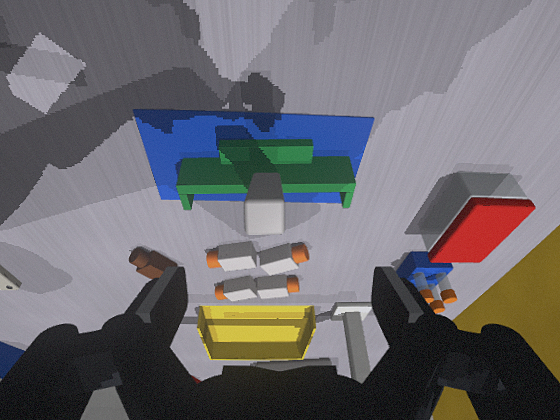

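Run:
```python
from fit import *
F=pickle.load(open('f1.pkl','rb'));f=F['wrist']
p=(.532,.1745,.0314)
top=HAND[4:]
print(w2p(f,place(top,*p,.003)).round(0).tolist())
print(w2p(f,place(np.array([[-.085,.006,.04],[.085,.006,.04]]),*p,.003)).round(0).tolist())
print('mat', w2p(f,[[0.6307, 0.2267, 0.003], [0.4113, 0.2335, 0.003]]).round(0).tolist())
```

```text
[[242.0, 238.0], [241.0, 202.0], [283.0, 237.0], [282.0, 201.0]]
[[175.0, 188.0], [356.0, 184.0]]
mat [[372.0, 121.0], [130.0, 113.0]]
```

>>> play_rows([
  {"tx":-0.05,"ty":-0.3,"tz":-0.6,"spin":0,"fingers":100},
  {"tx":-0.05,"ty":-0.3,"tz":-0.6,"spin":0,"fingers":100},
  {"tx":-0.05,"ty":-0.3,"tz":-0.6,"spin":0,"fingers":100},
  {"tx":-0.05,"ty":-0.3,"tz":-0.5,"spin":0,"fingers":100},
  {"tx":0,"ty":-0.1,"tz":-0.1,"spin":0,"fingers":100},
  {"tx":0,"ty":0,"tz":0,"spin":0,"fingers":100},
  {"tx":0,"ty":0,"tz":0,"spin":0,"fingers":0},
  {"tx":0,"ty":0,"tz":0,"spin":0,"fingers":0},
])

```text
time: 9.05
eef_pos: [0.5346, 0.2177, 0.0988]
tool_rot: [0.873, 0.023, 0.009, -0.486]
ft_force: [-0.2, -0.2, -0.2]
grip_width: 0.0593
```

>>> play_rows([
  {"tx":0,"ty":0,"tz":0,"spin":0,"fingers":0},
  {"tx":0,"ty":0,"tz":0,"spin":0,"fingers":0},
  {"tx":0,"ty":0,"tz":0,"spin":0,"fingers":0},
  {"tx":0,"ty":0,"tz":0,"spin":0,"fingers":0},
  {"tx":0,"ty":0,"tz":0,"spin":0,"fingers":0},
  {"tx":0,"ty":0,"tz":0,"spin":0,"fingers":0},
  {"tx":0,"ty":0,"tz":0,"spin":0,"fingers":0},
  {"tx":0,"ty":0,"tz":0,"spin":0,"fingers":0},
])

```text
time: 9.85
eef_pos: [0.5336, 0.2196, 0.1021]
tool_rot: [0.873, 0.023, 0.009, -0.486]
ft_force: [-1.1, 0.5, 0.4]
grip_width: 0.0254
```

```bash
python3 s.py
python3 - <<'E'
from fit import *
from station import optics
F={}
for n in('scene','top'):
    F[n]=f=optics.grab_frame(n)
crop(F['scene']['img'],200,140,400,290,3.5,'s2.png');crop(F['top']['img'],180,160,460,280,2.85,'t2.png');pickle.dump(F,open('f2.pkl','wb'))
for n in('top','scene'):
    try: print(fitsw([F[n]],(.532,.1745,.03)))
    except Exception as e: print(e)
E
```

```text
t 9.85 p [0.5336 0.2196 0.1021] q [ 0.597  0.691  1.69  -0.54   1.116  0.906] w 0.0254 F [-1.1  0.5  0.4]
toolaxis [ 0.048 -0.526 -0.849] tilt 31.87 tipaz -84.8 jaw [0.999 0.031 0.038] jawaz 1.8
(array([0.53406597, 0.17556002, 0.0347093 ]), np.float64(154.88888888888889))
(array([0.53410752, 0.17316158, 0.03005723]), np.float64(168.55555555555557))
```

View pics/s2.png

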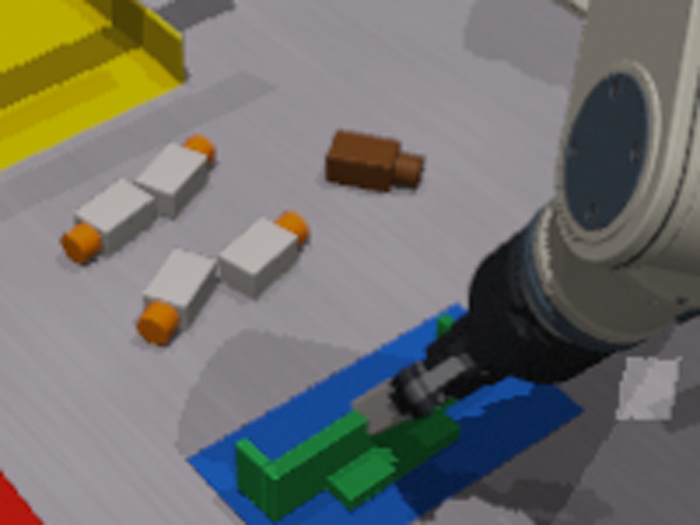

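View pics/t2.png

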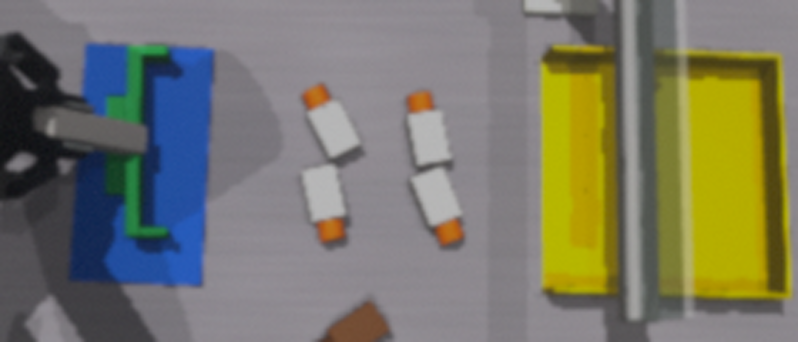

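Run:
```python
from h import *
F=pickle.load(open('f2.pkl','rb'));f=F['top']
k=lambda L:[(180+(a+.5)/2.85-.5,160+(b+.5)/2.85-.5) for a,b in L]
P={'A capped top':(316,84),'Acorner':(362,152),'B cap':(421,92),'B bl':(451,162),'C top':(303,170),'C cap':(333,243),'C captip':(345,238),'D cap':(452,245),'D captip r':(464,238),'D left':(411,178),'brown':(330,342),'brown top':(370,300)}
for n,p in P.items(): print(n,p2w(f,k([p]),.018).round(3)[0])
```

```text
A capped top [0.591 0.014 0.018]
Acorner [ 0.528 -0.028  0.018]
B cap [ 0.584 -0.082  0.018]
B bl [ 0.52  -0.108  0.018]
C top [0.512 0.025 0.018]
C cap [ 0.446 -0.002  0.018]
C captip [ 0.451 -0.012  0.018]
D cap [ 0.445 -0.107  0.018]
D captip r [ 0.452 -0.118  0.018]
D left [ 0.505 -0.072  0.018]
brown [0.359 0.001 0.018]
brown top [ 0.396 -0.034  0.018]
```

>>> play_rows([
  {"tx":0,"ty":0,"tz":0.3,"spin":0,"fingers":0},
  {"tx":-0.1,"ty":0,"tz":0.2,"spin":-0.4,"fingers":0},
  {"tx":-0.1,"ty":-0.3,"tz":0,"spin":-0.3,"fingers":0},
  {"tx":-0.1,"ty":-0.5,"tz":0,"spin":0,"fingers":0},
  {"tx":-0.1,"ty":-0.5,"tz":0,"spin":0,"fingers":0},
  {"tx":0,"ty":-0.5,"tz":0,"spin":0,"fingers":0},
  {"tx":0,"ty":-0.3,"tz":0,"spin":0,"fingers":0},
  {"tx":0,"ty":0,"tz":0,"spin":0,"fingers":0},
])

```text
time: 10.75
eef_pos: [0.5167, 0.1309, 0.1241]
tool_rot: [0.873, -0.007, 0.028, -0.488]
ft_force: [-0.1, 0.6, -3.3]
grip_width: 0.0255
```

```bash
python3 s.py
cat > look.py <<'E'
import sys
from fit import *
from station import optics
i=sys.argv[1];F={}
for n in('scene','top'): F[n]=optics.grab_frame(n)
pickle.dump(F,open(f'f{i}.pkl','wb'))
a=cv2.resize(F['scene']['img'][120:300,180:400],(800,654)[::1]) if 0 else cv2.resize(F['scene']['img'][130:290,150:390],None,fx=2.5,fy=2.5,interpolation=cv2.INTER_CUBIC)
cv2.imwrite(f'pics/s{i}.png',a);crop(F['top']['img'],180,160,460,280,2.85,f't{i}.png')
if len(sys.argv)>2:
    p=[float(v) for v in sys.argv[2:6]]
    for n in F:
        x,c=fitsw([F[n]],p[:3],p[3]);print(n,x.round(4),np.degrees(x[2]).round(2),round(c))
E
python3 look.py 3 .519 .085 -.03 .02
```

```text
t 10.75 p [0.5167 0.1309 0.1241] q [ 0.478  0.6    1.812 -0.569  1.068  0.896] w 0.0255 F [-0.1  0.6 -3.3]
toolaxis [ 0.014 -0.524 -0.851] tilt 31.64 tipaz -88.4 jaw [ 0.998 -0.04   0.042] jawaz -2.3
scene [ 0.5142  0.0811 -0.0487] -2.79 128
top [ 0.5175  0.0884 -0.0451] -2.58 93
```

View pics/s3.png

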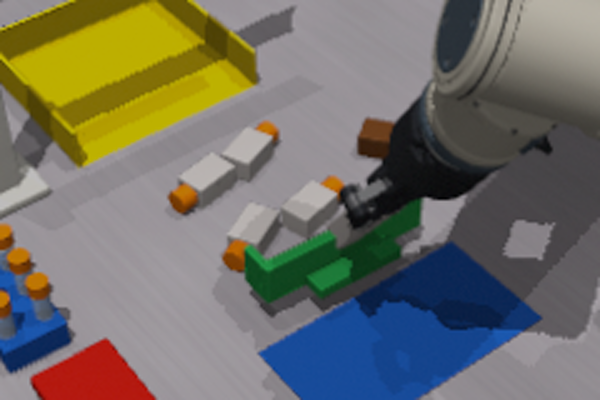

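View pics/t3.png

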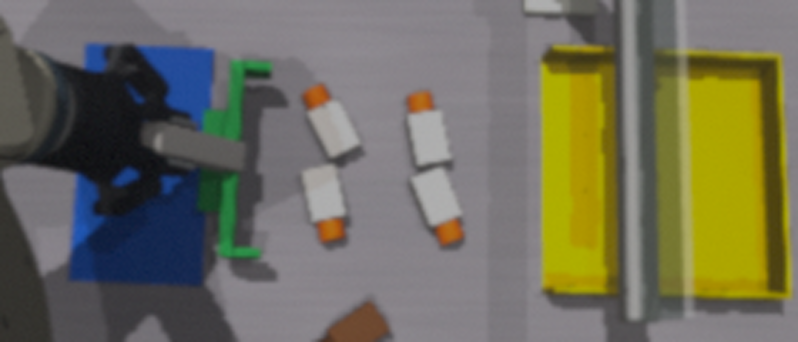

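```bash
cat >> fit.py <<'E'
def fit6(Fs,p0,S=3):
    # p: x,y,yaw,z,roll(about local y),pitch(about local x)
    def T(b,p):
        b=R.from_euler('ZYX',[p[2],p[4],p[5]]).apply(b); return b+[p[0],p[1],p[3]]
    def rr(f,boxes,p):
        m=np.zeros((420*S,560*S),np.uint8)
        for b in boxes: cv2.fillConvexPoly(m,cv2.convexHull(np.round((w2p(f,T(b,p))+.5)*S-.5).astype(np.int32)),1)
        return m
    ms=[]
    for f in Fs:
        g=green(f).astype(np.uint8); roi=np.zeros_like(g); u,v=w2p(f,[p0[0],p0[1],.02])[0].astype(int); roi[max(0,v-60):v+60,max(0,u-60):u+60]=1
        ms.append(cv2.resize(g*roi,None,fx=S,fy=S,interpolation=cv2.INTER_NEAREST))
    def cost(p):
        c=0
        for f,m in zip(Fs,ms):
            r=rr(f,SW+[HEEL],p);d=rr(f,[HAND],p);c+=(((m==1)!=(r==1))&(d==0)).sum()
        return c/S/S
    st=np.array([.006,.006,.04,.008,.05,.06]);b=None
    for s in(1,-1):
        sim=np.vstack([p0]+[np.array(p0)+s*np.eye(6)[i]*st for i in range(6)])
        r=minimize(cost,p0,method='Nelder-Mead',options=dict(initial_simplex=sim,maxfev=400))
        if b is None or r.fun<b.fun:b=r
    return b.x,b.fun
E
python3 - <<'E'
from fit import *
F=pickle.load(open('f3.pkl','rb'))
for p in((.516,.085,-.045,.025,0,0),(.516,.085,-.045,.02,-.04,.02)):
    x,c=fit6([F['top'],F['scene']],p);print(x[:4].round(4),np.degrees(x[[2,4,5]]).round(2),c)
F=pickle.load(open('f2.pkl','rb'))
x,c=fit6([F['top'],F['scene']],(.533,.1745,.03,.003,0,0));print(x[:4].round(4),np.degrees(x[[2,4,5]]).round(2),c)
E
```

```text
[ 0.5179  0.0874 -0.0379  0.0254] [-2.17 -2.94  1.02] 238.2222222222222
[ 0.519   0.0876 -0.0404  0.0255] [-2.31 -4.14  0.45] 233.55555555555554
[0.5356 0.175  0.0357 0.0033] [ 2.05 -2.02  0.81] 310.44444444444446
```

>>> play_rows([
  {"tx":0,"ty":0,"tz":-0.3,"spin":0,"fingers":0},
  {"tx":0,"ty":0,"tz":-0.2,"spin":0.1,"fingers":0},
  {"tx":0,"ty":0,"tz":0,"spin":0.1,"fingers":0},
  {"tx":0,"ty":-0.4,"tz":0,"spin":0,"fingers":0},
  {"tx":0,"ty":-0.4,"tz":0,"spin":0,"fingers":0},
  {"tx":0,"ty":-0.4,"tz":0,"spin":0,"fingers":0},
  {"tx":0,"ty":-0.4,"tz":0,"spin":0,"fingers":0},
  {"tx":0,"ty":0,"tz":0,"spin":0,"fingers":0},
])

```text
time: 11.65
eef_pos: [0.5197, 0.0706, 0.1029]
tool_rot: [0.872, 0.005, 0.024, -0.49]
ft_force: [0.4, -0.4, -1.9]
grip_width: 0.0251
```

```bash
python3 s.py; python3 look.py 4
```

```text
t 11.65 p [0.5197 0.0706 0.1029] q [ 0.381  0.606  1.881 -0.652  0.955  0.873] w 0.0251 F [ 0.4 -0.4 -1.9]
toolaxis [ 0.033 -0.52  -0.853] tilt 31.43 tipaz -86.4 jaw [ 0.999 -0.014  0.047] jawaz -0.8
```

View pics/s4.png

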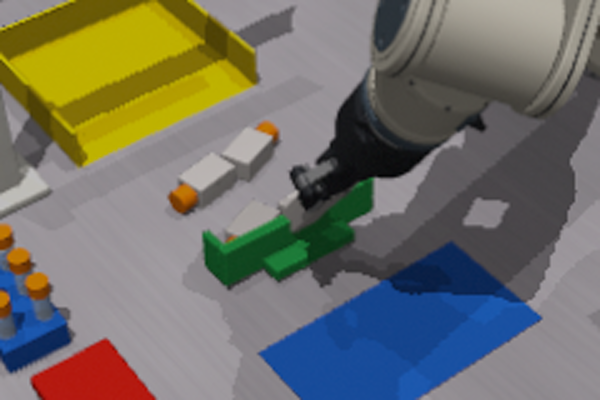

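View pics/t4.png

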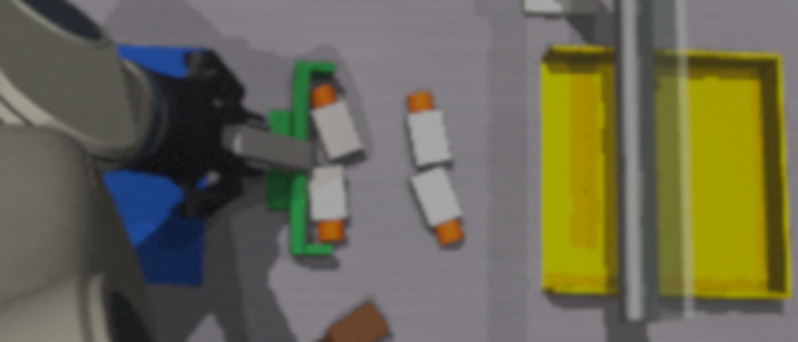

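>>> play_rows([
  {"tx":0,"ty":-0.2,"tz":0.08,"spin":-0.1,"fingers":0},
  {"tx":-0.02,"ty":-0.4,"tz":0.02,"spin":-0.1,"fingers":0},
  {"tx":-0.02,"ty":-0.4,"tz":0,"spin":0,"fingers":0},
  {"tx":-0.02,"ty":-0.4,"tz":0,"spin":0,"fingers":0},
  {"tx":-0.02,"ty":-0.4,"tz":0,"spin":0,"fingers":0},
  {"tx":-0.02,"ty":-0.4,"tz":0,"spin":0,"fingers":0},
  {"tx":0,"ty":-0.3,"tz":0,"spin":0,"fingers":0},
  {"tx":0,"ty":0,"tz":0,"spin":0,"fingers":0},
])

```text
time: 12.55
eef_pos: [0.5146, -0.0369, 0.1065]
tool_rot: [0.871, -0.003, 0.029, -0.49]
ft_force: [0.0, 0.1, -2.9]
grip_width: 0.0256
```

```bash
python3 s.py; python3 look.py 5
```

```text
t 12.55 p [ 0.5146 -0.0369  0.1065] q [ 0.189  0.566  1.958 -0.747  0.859  0.803] w 0.0256 F [ 0.   0.1 -2.9]
toolaxis [ 0.023 -0.519 -0.854] tilt 31.32 tipaz -87.5 jaw [ 0.998 -0.033  0.047] jawaz -1.9
```

View pics/s5.png

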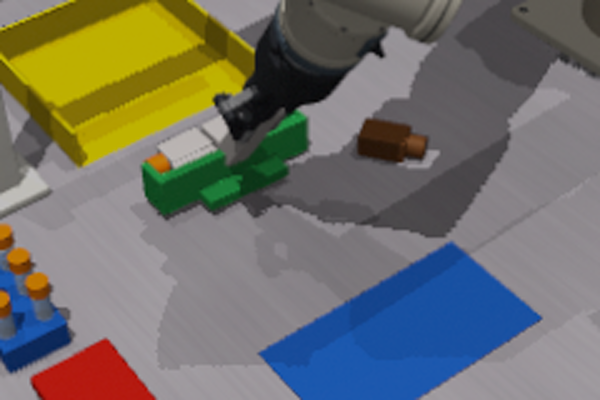

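View pics/t5.png

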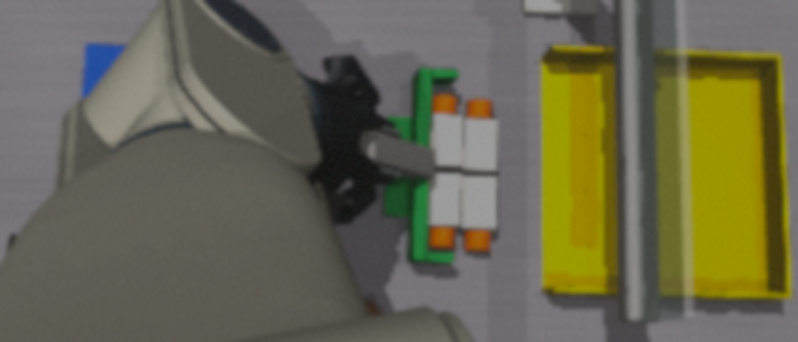

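>>> play_rows([
  {"tx":0,"ty":-0.3,"tz":0.08,"spin":0,"fingers":0},
  {"tx":-0.02,"ty":-0.4,"tz":0,"spin":0,"fingers":0},
  {"tx":-0.02,"ty":-0.4,"tz":0,"spin":0,"fingers":0},
  {"tx":-0.02,"ty":-0.4,"tz":0,"spin":0,"fingers":0},
  {"tx":-0.02,"ty":-0.4,"tz":0,"spin":0,"fingers":0},
  {"tx":-0.02,"ty":-0.4,"tz":0,"spin":0,"fingers":0},
  {"tx":0,"ty":-0.3,"tz":0,"spin":0,"fingers":0},
  {"tx":0,"ty":0,"tz":0,"spin":0,"fingers":0},
])

```text
time: 13.45
eef_pos: [0.5111, -0.1456, 0.1101]
tool_rot: [0.871, 0.0, 0.028, -0.491]
ft_force: [0.7, 1.4, -3.0]
grip_width: 0.0257
```

```bash
python3 s.py; python3 look.py 6
```

```text
t 13.45 p [ 0.5111 -0.1456  0.1101] q [-0.023  0.544  1.993 -0.851  0.759  0.697] w 0.0257 F [ 0.7  1.4 -3. ]
toolaxis [ 0.027 -0.518 -0.855] tilt 31.27 tipaz -87.0 jaw [ 0.998 -0.027  0.049] jawaz -1.6
```

View pics/s6.png

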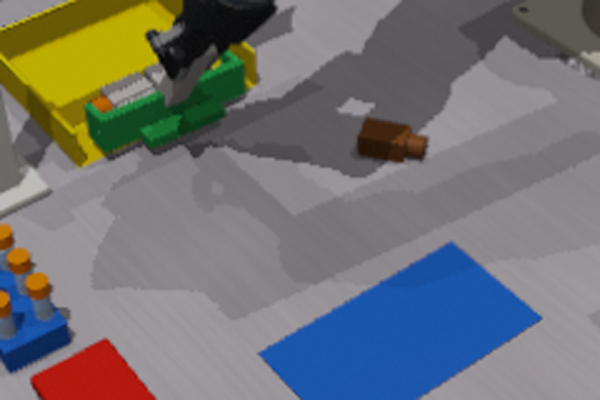

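View pics/t6.png

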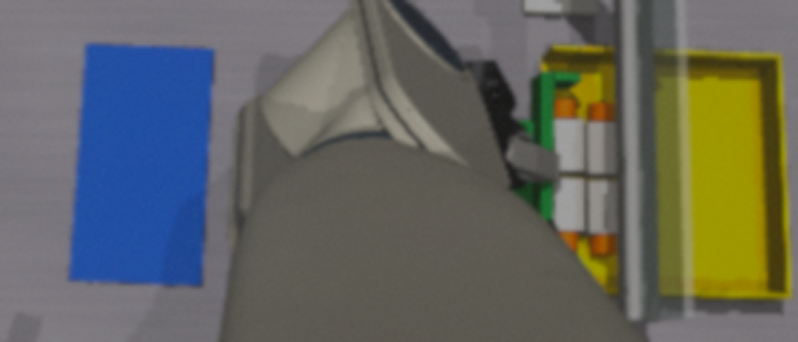

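>>> play_rows([
  {"tx":0,"ty":-0.2,"tz":0,"spin":0,"fingers":0},
  {"tx":0,"ty":-0.2,"tz":0,"spin":0,"fingers":0},
  {"tx":0,"ty":-0.2,"tz":0,"spin":0,"fingers":0},
  {"tx":0,"ty":-0.2,"tz":0,"spin":0,"fingers":0},
  {"tx":0,"ty":-0.15,"tz":0,"spin":0,"fingers":0},
  {"tx":0,"ty":-0.1,"tz":0,"spin":0,"fingers":0},
  {"tx":0,"ty":0,"tz":0,"spin":0,"fingers":0},
  {"tx":0,"ty":0,"tz":0,"spin":0,"fingers":0},
])

```text
time: 14.35
eef_pos: [0.5119, -0.1886, 0.1099]
tool_rot: [0.871, 0.002, 0.027, -0.491]
ft_force: [0.2, 1.0, -3.4]
grip_width: 0.0254
```

```bash
python3 s.py; python3 look.py 7
python3 - <<'E'
from h import *
F=pickle.load(open('f7.pkl','rb'))
crop(F['scene']['img'],120,70,280,220,4,'s7b.png')
E
```

```text
t 14.35 p [ 0.5119 -0.1886  0.1099] q [-0.108  0.546  1.989 -0.886  0.721  0.646] w 0.0254 F [ 0.2  1.  -3.4]
toolaxis [ 0.03  -0.517 -0.855] tilt 31.22 tipaz -86.7 jaw [ 0.998 -0.024  0.049] jawaz -1.4
```

View pics/s7b.png

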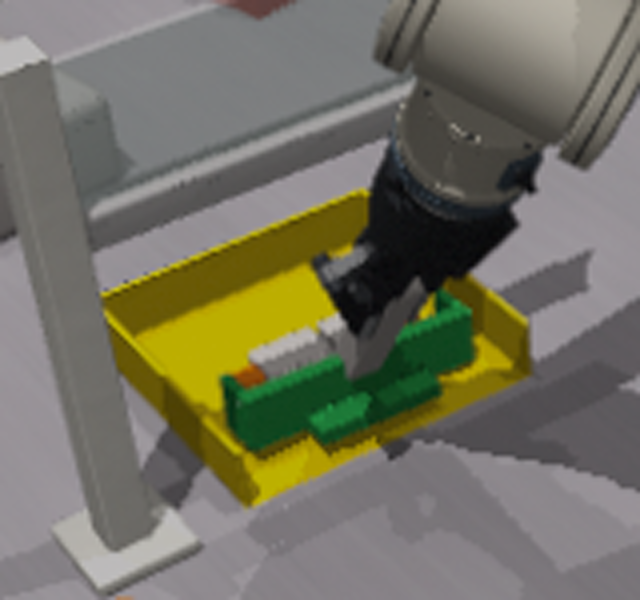

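View pics/t7.png

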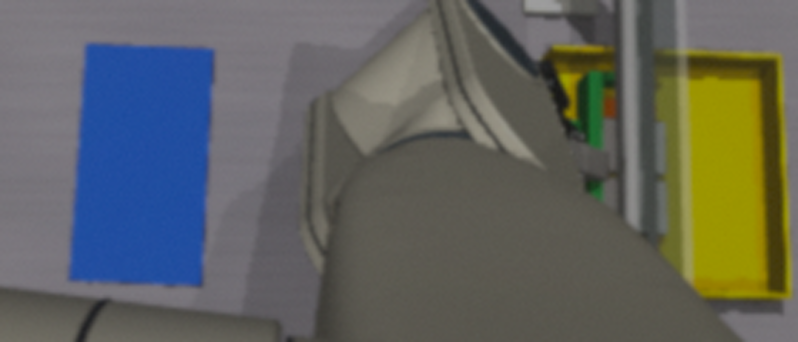

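>>> play_rows([
  {"tx":0,"ty":-0.1,"tz":0,"spin":0,"fingers":0},
  {"tx":0,"ty":-0.1,"tz":0,"spin":0,"fingers":0},
  {"tx":0,"ty":0,"tz":0,"spin":0,"fingers":0},
  {"tx":0,"ty":0.3,"tz":0,"spin":0,"fingers":0},
  {"tx":0.01,"ty":0.5,"tz":0,"spin":0,"fingers":0},
  {"tx":0.02,"ty":0.8,"tz":0,"spin":0,"fingers":0},
  {"tx":0.03,"ty":1,"tz":0.1,"spin":0,"fingers":0},
  {"tx":0.03,"ty":1,"tz":0.2,"spin":0,"fingers":0},
])

```text
time: 15.25
eef_pos: [0.5132, -0.0501, 0.1215]
tool_rot: [0.871, -0.002, 0.028, -0.491]
ft_force: [0.1, -0.0, -2.9]
grip_width: 0.0254
```

>>> play_rows([
  {"tx":0.03,"ty":1,"tz":0.1,"spin":0,"fingers":0},
  {"tx":0.03,"ty":1,"tz":0.1,"spin":0,"fingers":0},
  {"tx":0.03,"ty":1,"tz":0,"spin":0,"fingers":0},
  {"tx":0.03,"ty":1,"tz":0,"spin":0,"fingers":0},
  {"tx":0,"ty":0.5,"tz":0,"spin":0,"fingers":0},
  {"tx":0,"ty":0.2,"tz":0,"spin":0,"fingers":0},
  {"tx":0,"ty":0,"tz":0,"spin":0,"fingers":0},
  {"tx":0,"ty":0,"tz":0,"spin":0,"fingers":0},
])

```text
time: 16.05
eef_pos: [0.516, 0.156, 0.1309]
tool_rot: [0.87, 0.003, 0.027, -0.492]
ft_force: [-0.5, 0.2, -2.8]
grip_width: 0.0254
```

```bash
python3 s.py; python3 look.py 8
python3 - <<'E'
from h import *
F=pickle.load(open('f8.pkl','rb'))
crop(F['scene']['img'],120,100,280,220,5,'s8b.png')
E
```

```text
t 16.05 p [0.516  0.156  0.1309] q [ 0.516  0.593  1.796 -0.554  1.081  0.899] w 0.0254 F [-0.5  0.2 -2.8]
toolaxis [ 0.032 -0.515 -0.856] tilt 31.09 tipaz -86.5 jaw [ 0.998 -0.022  0.05 ] jawaz -1.3
```

View pics/s8b.png

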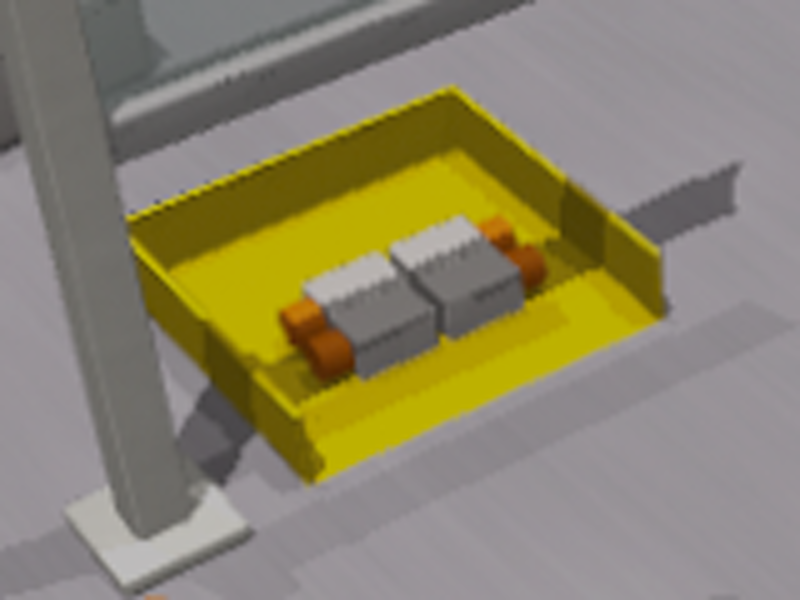

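View pics/t8.png

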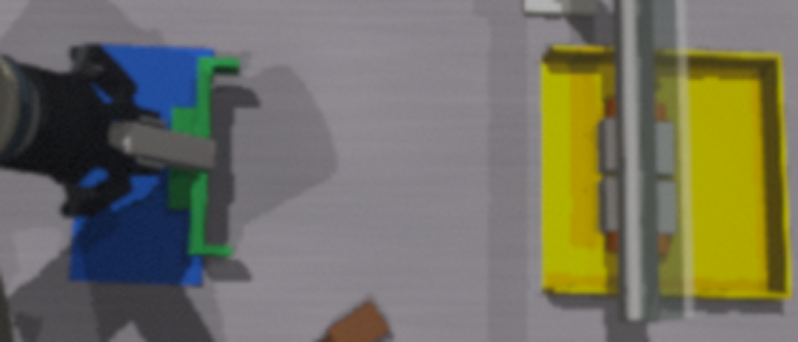

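View pics/s8.png

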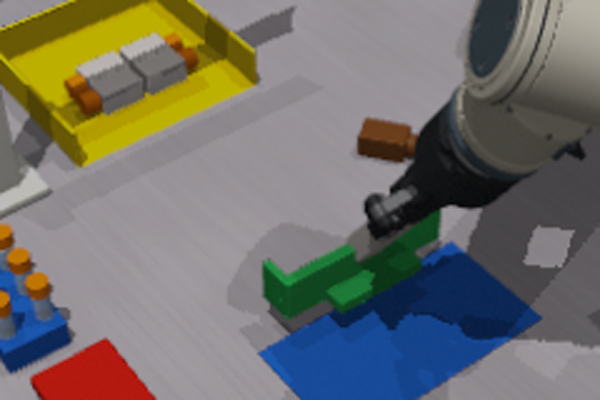

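Run:
```python
from h import *
F=pickle.load(open('f8.pkl','rb'))
k=lambda L,u,v,s:[(u+(a+.5)/s-.5,v+(b+.5)/s-.5) for a,b in L]
def loc(P):
    a=np.radians(-1.65);d=P-np.array([.507,-.2933,0]);return np.c_[np.cos(a)*d[:,0]+np.sin(a)*d[:,1],-np.sin(a)*d[:,0]+np.cos(a)*d[:,1]]
print(loc(p2w(F['scene'],k([(363,379),(437,341),(447,337),(523,298)],120,100,5),.004)).round(4).tolist())
print('mouth',loc(p2w(F['scene'],k([(320,482),(664,316)],120,100,5),.0)).round(4).tolist())
print('top',loc(p2w(F['top'],k([(598,120),(600,232)],180,160,2.85),.03)).round(4).tolist())
```

```text
[[0.0523, 0.0466], [0.005, 0.0434], [-0.001, 0.0438], [-0.0514, 0.0403]]
mouth [[0.1085, 0.0996], [-0.1051, 0.0963]]
top [[0.0489, 0.0554], [-0.052, 0.0547]]
```

Run:
```python
from fit import *
F=pickle.load(open('f8.pkl','rb'))
for p in((.515,.113,-.025,.032,-.05,0),(.515,.113,-.025,.03,0,0.03)):
    x,c=fit6([F['top'],F['scene']],p);print(x[:4].round(4),np.degrees(x[[2,4,5]]).round(2),c)
```

```text
[ 0.5185  0.1138 -0.0302  0.0305] [-1.73 -3.1   1.87] 225.33333333333334
[ 0.519   0.1145 -0.0172  0.0314] [-0.99 -2.97  2.05] 209.0
```

>>> play_rows([
  {"tx":0,"ty":0.3,"tz":0,"spin":-0.1,"fingers":0},
  {"tx":0,"ty":0.4,"tz":0,"spin":0,"fingers":0},
  {"tx":0,"ty":0.4,"tz":0,"spin":0,"fingers":0},
  {"tx":0,"ty":0,"tz":-0.2,"spin":0,"fingers":0},
  {"tx":0,"ty":0,"tz":-0.2,"spin":0,"fingers":0},
  {"tx":0,"ty":0,"tz":-0.1,"spin":0,"fingers":0},
  {"tx":0,"ty":0,"tz":0,"spin":0,"fingers":0},
  {"tx":0,"ty":0,"tz":0,"spin":0,"fingers":0},
])

```text
time: 16.95
eef_pos: [0.5157, 0.2008, 0.1085]
tool_rot: [0.87, -0.004, 0.03, -0.492]
ft_force: [0.4, 0.3, -3.6]
grip_width: 0.0255
```

```bash
python3 s.py
```

```text
t 16.95 p [0.5157 0.2008 0.1085] q [ 0.578  0.656  1.739 -0.522  1.104  0.952] w 0.0255 F [ 0.4  0.3 -3.6]
toolaxis [ 0.023 -0.517 -0.856] tilt 31.14 tipaz -87.4 jaw [ 0.998 -0.036  0.049] jawaz -2.1
```

Position is right, so I'll lower gently until it touches and watch the force.

>>> play_rows([
  {"tx":0,"ty":0,"tz":-0.05,"spin":0.05,"fingers":0},
  {"tx":0,"ty":0,"tz":-0.05,"spin":0,"fingers":0},
  {"tx":0,"ty":0,"tz":-0.03,"spin":0,"fingers":0},
  {"tx":0,"ty":0,"tz":0,"spin":0,"fingers":0},
  {"tx":0,"ty":0,"tz":0,"spin":0,"fingers":0},
  {"tx":0,"ty":0,"tz":0,"spin":0,"fingers":0},
  {"tx":0,"ty":0,"tz":0,"spin":0,"fingers":0},
  {"tx":0,"ty":0,"tz":0,"spin":0,"fingers":0},
])

```text
time: 17.75
eef_pos: [0.5163, 0.2004, 0.1065]
tool_rot: [0.871, -0.002, 0.03, -0.491]
ft_force: [-0.1, 0.2, -0.4]
grip_width: 0.0252
```

```bash
python3 s.py; python3 look.py 9;python3 - <<'E'
from fit import *
F=pickle.load(open('f9.pkl','rb'))
x,c=fit6([F['top'],F['scene']],(.518,.158,-.03,.006,-.04,0.02));print(x[:4].round(4),np.degrees(x[[2,4,5]]).round(2),c)
E
```

```text
t 17.75 p [0.5163 0.2004 0.1065] q [ 0.578  0.659  1.74  -0.526  1.1    0.954] w 0.0252 F [-0.1  0.2 -0.4]
toolaxis [ 0.026 -0.518 -0.855] tilt 31.21 tipaz -87.2 jaw [ 0.998 -0.034  0.05 ] jawaz -1.9
[ 0.5185  0.1586 -0.0299  0.006 ] [-1.71 -3.23  2.85] 261.6666666666667
```

View pics/s9.png

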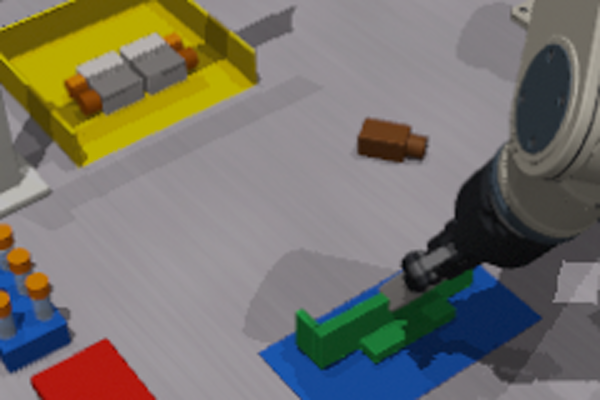

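View pics/t9.png

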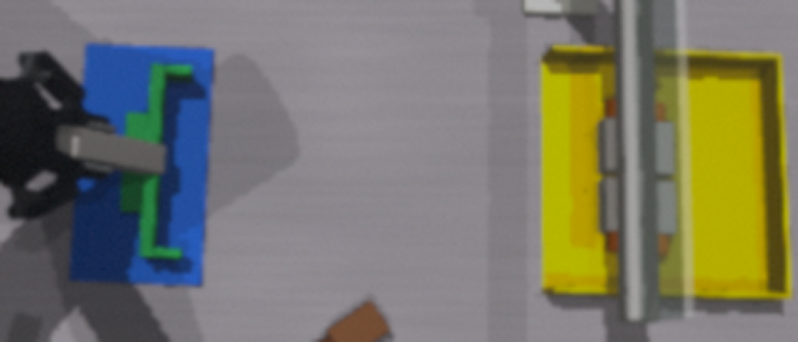

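>>> play_rows([
  {"tx":0,"ty":0,"tz":0,"spin":0,"fingers":36},
  {"tx":0,"ty":0,"tz":0,"spin":0,"fingers":45},
  {"tx":0,"ty":0,"tz":0,"spin":0,"fingers":60},
  {"tx":0,"ty":0,"tz":0,"spin":0,"fingers":100},
  {"tx":0,"ty":0,"tz":0,"spin":0,"fingers":100},
  {"tx":0,"ty":0,"tz":0,"spin":0,"fingers":100},
  {"tx":0,"ty":0,"tz":0,"spin":0,"fingers":100},
  {"tx":0,"ty":0,"tz":0,"spin":0,"fingers":100},
])

```text
time: 18.65
eef_pos: [0.5173, 0.2002, 0.1072]
tool_rot: [0.871, -0.001, 0.031, -0.491]
ft_force: [-0.4, -0.2, 0.1]
grip_width: 0.0852
```

```bash
python3 s.py; python3 look.py 10
```

```text
t 18.65 p [0.5173 0.2002 0.1072] q [ 0.578  0.659  1.739 -0.528  1.1    0.954] w 0.0852 F [-0.4 -0.2  0.1]
toolaxis [ 0.028 -0.518 -0.855] tilt 31.26 tipaz -86.9 jaw [ 0.998 -0.033  0.052] jawaz -1.9
```

View pics/s10.png

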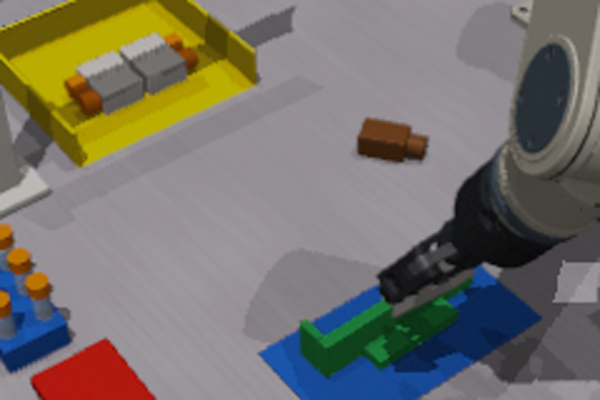

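Released. Now I'll retreat back along the handle and up. The bottle at about (0.55, 0.37) stays clear.

Run:
```python
from h import *
F=pickle.load(open('f0.pkl','rb'));print(p2w(F['top'],[(137,188)],.09), p2w(F['scene'],[(374,322)],.09))
```

```text
[[0.57383001 0.38898059 0.09      ]] [[0.57774067 0.39500708 0.09      ]]
```

>>> play_rows([
  {"tx":0,"ty":0.2,"tz":0.33,"spin":0,"fingers":100},
  {"tx":0,"ty":0.3,"tz":0.5,"spin":0,"fingers":100},
  {"tx":0,"ty":0.3,"tz":0.5,"spin":0,"fingers":100},
  {"tx":0,"ty":0.3,"tz":0.6,"spin":0,"fingers":100},
  {"tx":0,"ty":0.3,"tz":0.8,"spin":0,"fingers":100},
  {"tx":0,"ty":0.2,"tz":0.8,"spin":0,"fingers":100},
  {"tx":-0.5,"ty":0,"tz":0.8,"spin":0,"fingers":100},
  {"tx":-0.5,"ty":0,"tz":0.5,"spin":0,"fingers":100},
])

```text
time: 19.55
eef_pos: [0.4752, 0.2692, 0.3111]
tool_rot: [0.87, -0.003, 0.029, -0.491]
ft_force: [0.5, -0.6, -0.3]
grip_width: 0.0852
```

```bash
python3 s.py; python3 look.py 11;python3 - <<'E'
from fit import *
F=pickle.load(open('f11.pkl','rb'))
x,c=fitsw([F['top'],F['scene']],(.518,.159,-.03));print(x.round(4),np.degrees(x[2]).round(2),c)
cv2.imwrite('pics/full11.png',F['scene']['img'])
E
```

```text
t 19.55 p [0.4752 0.2692 0.3111] q [ 0.706  0.403  1.611 -0.423  1.49   0.866] w 0.0852 F [ 0.5 -0.6 -0.3]
toolaxis [ 0.024 -0.517 -0.856] tilt 31.18 tipaz -87.3 jaw [ 0.998 -0.033  0.049] jawaz -1.9
[0.5169 0.1608 0.0081] 0.46 296.44444444444446
```

View pics/full11.png

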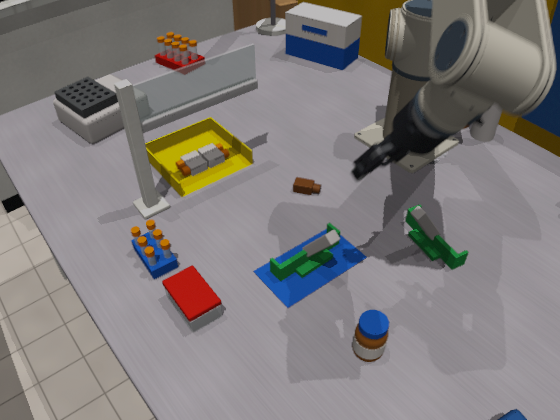

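View pics/t11.png

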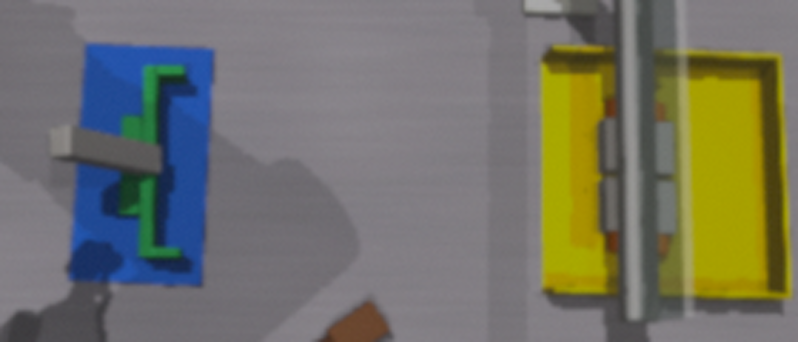

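```bash
python3 -c "
from station import job_done
print(job_done())"
```

```text
the job is handed in; nothing more can be done
None
```

The job is handed in at about 20 s of the 58 s. All four cartridges are in the waste tray past the ramp, and the sweeper is back on its mat and released.

- **Leaning the hand:** The moves have no tilt command. I pushed the arm to its reach limit, which leaned the hand back about 33°. The lean had eased to about 31° by the end and I kept it for the whole job.
- **Sweep:** I gripped the mat sweeper at its grip point and pushed all four cartridges in with one straight pass. The rear edges of the cartridges measure about 50–55 mm in the tray's y, at least 10 mm past the end of the ramp at 65 mm. The two cameras disagreed by several mm. I worked out about 10–20 mm between the hand and the shield rail, and the wrist force showed no contact.
- **Sweeper on the mat:** It stands blade down at about (0.517, 0.161), roughly 10 mm from the mat's middle, with the whole blade and heel on the mat. It is aligned with the mat to about 2°: the last fit gave +0.5° for the sweeper and about −1.65° for the mat. The handle top leans slightly past the mat's edge in the air, as it did at the start.
- **Other objects:** The rack, tip box, bottle, brown block and second sweeper look unmoved in the last picture.
- **Disagreement:** The grip drifted about 3° in roll, so the blade was carried slightly off the floor and unevenly. It settled flat when released.

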